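# Lay out the drive-gear service kit

## Robot

A 7-joint arm with a two-finger parallel gripper is mounted at the origin on a cart in front of the work surface, level with it; the furniture and walls round the work are solid. World frame = base frame: x ahead of the robot, y to its left, z up, the work surface at z = 0. Lengths are in m, angles in rad, forces in N, time in s.
With the tool pointing down it reaches from about 0.4 to 0.875 m from the base axis. Payload 19.3 kg.
Tool frame: the origin (TCP) lies between the finger pads; the fingertips stand bot.tcp_to_tips ahead of it and the grasp point (between the pads) is the TCP (bot.tcp_to_tips is the distance from the TCP to the fingertips, in m); z points along the fingers, y is the line along which they close (so a half turn about z gives the same grasp; the last joint's range is limited). The gripper opens to 85 mm and grips with 20 to 120 N. Pads are 22 mm wide; open, the fingers measure 114 mm over their backs; the gripper's body (76 mm by 85 mm) begins 54 mm behind the grasp point. The pads swing forward as they close: fully open they stand 13 mm farther back than shut.
Start: joints at [-1.203, 0.521, -0.036, 1.599, 0.021, 1.021, -0.113], TCP at [0.265, 0.566, 0.25] pointing down, gripper open.
Joint ranges: [-2.91, 2.91], [-0.3, 2.13], [-1.5, 1.42], [0.17, 2.43], [-1.26, 4.41], [0.16, 1.93], [-2.52, 2.52]. Speed limits (rad/s): [1.89, 1.89, 2.39, 2.39, 3.01, 3.01, 3.01].

## Interface

Orientations are given as [roll, pitch, yaw] about the fixed x, y, z axes, in that order (R = Rz(yaw) Ry(pitch) Rx(roll)).
In Python, from workcell import telemetry, grab_frame, bot gives the robot as it stands. The module is installed in compiled form; this text tells all that it offers.
- The arm moves only by the shell command python3 -m crank 'ROWS' [FORCE]. ROWS is text: rows parted by semicolons, each of 7 numbers parted by spaces: the finger opening in m, from 0 to 0.0854, then the shift along the tool's x, y, z in m, then the turn, a rotation vector about the tool's x, y, z in degrees. A call has exactly 8 rows; each row shifts and turns the commanded pose from where the row before left it, along the tool's axes as they then stand; what a row does not reach is not made up. A row lasts 1/12 s, in which the tool goes at most 41.7 mm and 7.16 degrees, less where a joint would pass 70% of its speed; a pose out of reach is approached as far as the arm can. A call with a gripper value outside its range is refused whole. The fingers move at their own pace and stop on an object; FORCE is the grip in N (left out, the last holds). Time passes only in rows, so rows that do not move let the fingers close, or fill a call up. It gives the time, the measured TCP pose, the force, the opening and the grip force at its end, in the units of the state.
- telemetry.observe(): the state, without advancing time (a new reading comes with each control period).
- grab_frame(name): name is "side" or "top"; returns a dict with "pixels" (384x512x3 uint8, red, green, blue), "depth" (384x512 float32, m along the optical axis (not along the pixel's ray), 0 where there is no reading), "vertical_fov" (degrees; the focal length in pixels is half the picture's height over the tangent of half this angle, whatever the lens; pixels are square), "cx", "cy" (the principal point, pixels), "R" (3x3) and "t" (3): a world point X has camera coordinates R X + t. Camera axes: x right, y down, z forward; pixel columns grow to the right and rows downward; lengths in m; the calibration is good to about 2 mm. A picture is of the moment at which its call begins.
- bot.job_done(): hands the job in; it is judged then, once.
The state is a dict: "clock": time; "qpos": joint angles; "qd": joint speeds; "joint_efforts": joint torques, N m; "position": TCP position; "tool_rot": TCP orientation; "force": force on the tool from outside, world axes, zero at the start; "moment": the same for the moment, N m; "grip_width": finger opening in m; "finger_force": force on a finger pad.
Only numpy, scipy, OpenCV 4.12 (cv2) and the standard library are available. Lean on these libraries where they do the work, as an engineer would, in place of code of your own. Each camera call takes 0.05 s, during which the arm holds its last target. There are 200 camera calls.

## Task

Lay out the kit for changing the drive gear: the brass gear flat in the middle of the white dish, the ball bearing flat and centred on top of the gear, and the bolt lying on the counter midway between the dish and the green tin that stands next to it, in line with their centres. Lay the spanner flat on the counter beside the dish, on the side away from the tin, pointing straight away from you with its middle level with the middle of the dish and its shank about 3 cm from the rim. Leave the mug, the brown disc and everything else where they are.

Things in the scene. Friction and masses are not known exactly. Their poses are not given: they have to be found in the camera images.
- dish: White round dish, 130 mm across, rim 15 mm high, flat inside floor 8 mm above the counter (floor about 95 mm across). Fixed to the counter. Origin: centre of its underside, on the counter. Its axes are those of the room: x away from the robot, y to the left, z up.
- tin: Green closed rectangular tin box, 97 mm (x) by 123 mm (y), 50 mm high, fixed, beside the dish on its left or right, the two centres about 270 mm apart along y. (A similar tin at the far left end of the counter, beyond the machine, has no part in this.) Origin: centre of its underside. Axes as the room's.
- gear_center (a point): Brass toothed gear lying flat, loose, 48 mm across the teeth, 16 mm high with the low hub on its top, about 100 g. Point: its centre, 8 mm above its underside. z is the gear's axis.
- bearing_center (a point): Steel ball bearing lying flat, loose, 35 mm outside diameter, 11 mm high, 30 g. Point: its centre, 5.5 mm above its underside. z is its axis.
- bolt_center (a point): Steel hexagon bolt lying on its side, loose, 53 mm long; shank 10 mm thick, head 18 mm wide and 15 mm high, 35 g. Point: middle of its length, on the shank, 5 mm above its underside. y runs along the bolt towards the head; grip it across x.
- spanner_center (a point): Flat steel open-ended spanner lying flat, loose, 179 mm long, 33 mm wide at the jaw, shank about 16 mm wide, 8 mm thick, about 130 g. Point: middle of its length, 4 mm above its underside, on the shank. y runs along the spanner (jaw at -y); grip it across x.
- frame_leg (a point): Foot of the nearest leg of the fixed blue steel frame behind the work: upright square bar 22 mm wide, about 0.8 m high. A fixed red hose, 25 mm thick, hangs from beside this leg to the right and up: it comes nearest about 0.1 m to the right of the leg, at x = 0.565, 0.28 to 0.5 m above the counter. Keep hand and wrist on the robot's side of both. Point: foot of the leg, on the counter.
- mug: White mug with a handle, 85 mm across, 91 mm high, loose, behind the work. Not to be moved. Origin: under it, on the counter.
- disc: Plain brown round disc, 39 mm across, 10 mm high, loose; not part of the kit and not to be moved. Origin: centre of its underside.
Not all that is in view belongs to the job. There is more than one size of the tin; the job needs the larger.

How it is judged:
At the end, for the whole second after the job is handed in: Gear flat in the dish, 12 mm off centre at most; bearing flat on it, 8 mm; bolt down, within 15 mm of the line from dish to tin, under 151 mm from both; spanner flat, its middle 92 to 124 mm beside the dish centre away from the tin, 20 mm off in x at most, along x within 0.2 rad (horizontal distance between gear_center and dish below 0.012 m and angle between each of gear_center, bearing_center's own z axis and vertical below 0.15 rad and z of gear_center in the frame of dish between 0.009 and 0.026 m and horizontal distance between bearing_center and gear_center below 0.008 m and z of bearing_center in the frame of gear_center between 0.008 and 0.02 m and x of bolt_center in the frame of dish between -0.015 and 0.015 m and horizontal distance between bolt_center and dish below 0.151 m and horizontal distance between bolt_center and tin below 0.151 m and height (world z) of bolt_center below 0.013 m and (y of spanner_center in the frame of dish between 0.092 and 0.124 m or y of spanner_center in the frame of dish between -0.124 and -0.092 m) and horizontal distance between spanner_center and tin above 0.33 m and x of spanner_center in the frame of dish between -0.02 and 0.02 m and angle between the y axis of spanner_center and the x axis of dish, either way round below 0.2 rad and height (world z) of spanner_center below 0.012 m); the robot touches nothing.
It fails at once if the mug is moved more than 25 mm (distance of mug from where it was at the start of the episode above 0.025 m).
It fails at once if the brown disc is moved more than 25 mm (distance of disc from where it was at the start of the episode above 0.025 m).
It also fails if it takes over 102 s, if anything falls off the work surface, if the arm or the gripper's body presses on something with over 40 N, if the wrist force passes 120 N, or if a joint passes its speed limit or range.

## Working session

There is one attempt and no reset: what is moved stays moved. The work goes in short steps, Python scripts to look and compute and a shell command to move; the robot and the scene stay as the last step left them, time stands still between calls to the robot, and variables do not carry over. Pictures are saved under pics/ and viewed, at most 14 in all, crops included, and the job is handed in when it is done.

```bash
mkdir -p pics; cat > h.py <<'E'
import numpy as np, cv2
from workcell import telemetry, grab_frame, bot
def save(n,f): cv2.imwrite(f'pics/{n}.png', cv2.cvtColor(f['pixels'],cv2.COLOR_RGB2BGR))
def foc(f): return f['pixels'].shape[0]/2/np.tan(np.radians(f['vertical_fov'])/2)
def ray(f,u,v,z):
    R=np.array(f['R']);t=np.array(f['t']);F=foc(f)
    d=R.T@np.array([(u-f['cx'])/F,(v-f['cy'])/F,1.]);c=-R.T@t
    return c+d*(z-c[2])/d[2]
def pix(f,X):
    p=np.array(f['R'])@np.array(X)+np.array(f['t']);F=foc(f)
    return F*p[0]/p[2]+f['cx'],F*p[1]/p[2]+f['cy']
def cloud(f):
    R=np.array(f['R']);t=np.array(f['t']);F=foc(f);d=f['depth'].astype(float)
    v,u=np.mgrid[:d.shape[0],:d.shape[1]]
    P=np.stack([(u-f['cx'])/F*d,(v-f['cy'])/F*d,d],-1)
    X=(P-t)@R; X[d==0]=np.nan
    return X
E
python3 - <<'E'
from h import *
for n in('top','side'):
    f=grab_frame(n);save(n+'0',f);print(n,f['vertical_fov'],f['cx'],f['cy'],np.round(f['R'],3).tolist(),f['t'])
    np.save(f'pics/{n}.npy',f,allow_pickle=True)
print(telemetry.observe(),bot.tcp_to_tips)
E
```

```text
top 56.558470293248284 255.9958577509273 192.913027337803 [[-0.017, -1.0, 0.004], [-0.98, 0.016, -0.196], [0.196, -0.007, -0.981]] [0.02228532 0.560387   1.11769673]
side 51.955503639917964 260.95222695719684 187.3601252699347 [[-0.676, -0.736, 0.014], [-0.301, 0.258, -0.918], [0.672, -0.625, -0.396]] [0.40997574 0.21390946 0.98692336]
{'clock': 0.1, 'qpos': array([-1.20317635,  0.52196818, -0.03631662,  1.59993766,  0.02119221,
        1.02110291, -0.11277874]), 'qd': array([ 0.00083361, -0.00189552,  0.00050712, -0.00340555, -0.00027869,
        0.00056377,  0.00128223]), 'joint_efforts': array([ 4.22900586e-03, -9.28484559e+01,  1.98397078e+00, -3.70534587e+01,
        1.81229284e-02,  5.34001272e-03, -8.27866688e-05]), 'position': array([0.26489329, 0.56578   , 0.2497796 ]), 'tool_rot': array([-3.14056367e+00,  7.07202185e-05,  2.70376931e+00]), 'force': array([ 0.34255105, -0.61569183, -1.48254828]), 'moment': array([ 0.00973473,  0.02421815, -0.01169587]), 'finger_force': 0.0, 'grip_width': 0.08530457867228837} 0.019
```

View pics/top0.png

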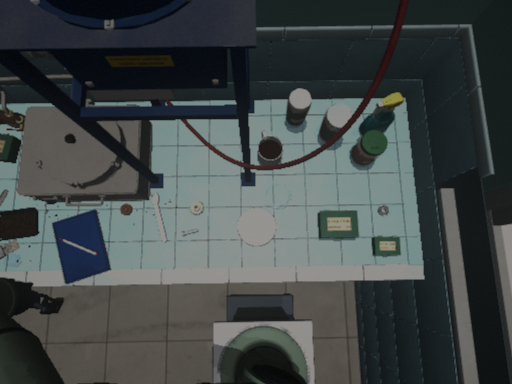

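View pics/side0.png

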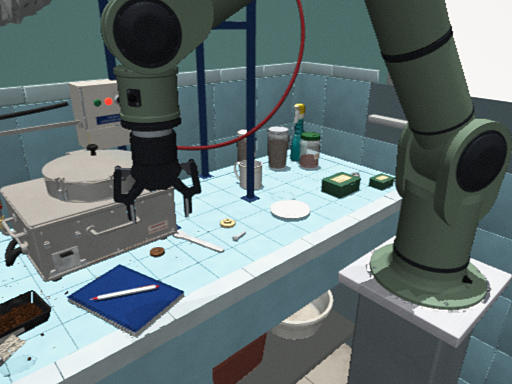

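Top view: dish (257,227), larger tin (339,225), small tin (387,246), gear candidate (197,208), ring on the right (383,210), bolt (190,232), spanner (160,217), disc (126,210), mug (270,150). I'll enlarge to confirm these.

```bash
python3 - <<'E'
from h import *
f=np.load('pics/top.npy',allow_pickle=True).item();p=cv2.cvtColor(f['pixels'],cv2.COLOR_RGB2BGR)
a=cv2.resize(p[180:260,110:240],None,fx=6,fy=6,interpolation=cv2.INTER_CUBIC)[:, :]
b=cv2.resize(p[185:265,240:410],None,fx=4.58,fy=4.58,interpolation=cv2.INTER_CUBIC)
a=cv2.resize(a,(487,300));b=cv2.resize(b,(637,300))
o=np.zeros((600,640,3),np.uint8);o[:300,:487]=a;o[300:,:637]=b
cv2.imwrite('pics/c1.png',cv2.convertScaleAbs(o,alpha=1.5))
X=cloud(f)
for n,u,v,z in [('dish',257,227,.015),('tin',339,225,.05),('gear',197,208,.016),('bear',383,210,.011),('bolt',190,232,.008),('span',160,217,.008),('disc',126,210,.01),('mug',270,150,.09),('leg',248,182,0),('sm',387,246,.03)]:
    print(n,ray(f,u,v,z).round(3),X[v,u].round(3))
E
```

```text
dish [0.453 0.011 0.015] [0.453 0.011 0.008]
tin [ 0.451 -0.255  0.05 ] [ 0.451 -0.255  0.05 ]
gear [0.52  0.212 0.016] [0.52  0.212 0.017]
bear [ 0.503 -0.417  0.011] [ 0.505 -0.422 -0.003]
bolt [0.44  0.236 0.008] [0.44  0.235 0.009]
span [0.493 0.338 0.008] [0.493 0.339 0.005]
disc [0.518 0.453 0.01 ] [0.517 0.451 0.016]
mug [ 0.696 -0.035  0.09 ] [ 0.708 -0.037  0.053]
leg [0.611 0.039 0.   ] [0.61  0.039 0.004]
sm [ 0.382 -0.412  0.03 ] [ 0.382 -0.412  0.031]
```

View pics/c1.png

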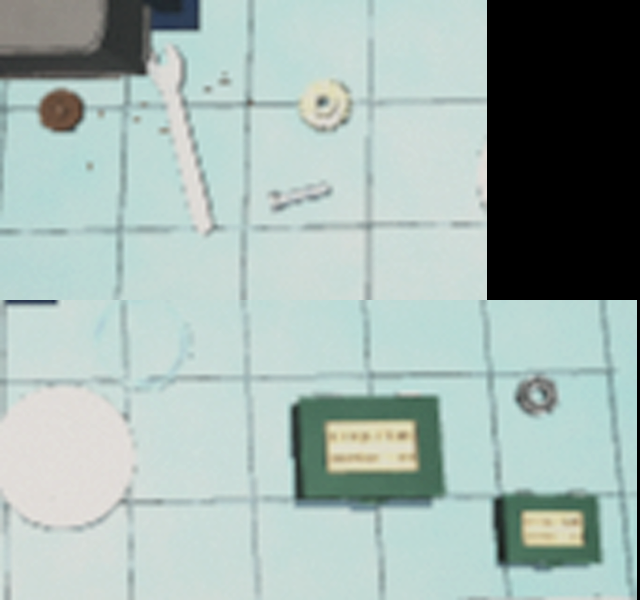

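The gear is the cream-yellow toothed ring (197,208), since the brown disc (126,210) is plain. The bearing is the grey ring (383,210). The larger tin is at (339,225); the one at (387,246) is smaller. The bolt's head is at its left end (185,233), and the spanner's jaw is at its top, near the machine. Next I'll measure them precisely.

```bash
cat >> h.py <<'E'
def blob(f,u0,v0,r,z,thr=28,mask=None):
    """blob near (u0,v0) differing from the local counter colour; returns contour + world points"""
    p=cv2.cvtColor(f['pixels'],cv2.COLOR_RGB2LAB).astype(float)
    a,b=max(v0-r,0),max(u0-r,0); w=p[a:v0+r,b:u0+r]
    med=np.median(w.reshape(-1,3),0)
    d=np.abs(w-med)*[.4,2,2]
    m=(d.sum(-1)>thr).astype(np.uint8)
    cs,_=cv2.findContours(m,cv2.RETR_EXTERNAL,cv2.CHAIN_APPROX_NONE)
    cs=[c for c in cs if cv2.contourArea(c)>8]
    c=min(cs,key=lambda c:-cv2.pointPolygonTest(c,(float(u0-b),float(v0-a)),True))
    c=c.reshape(-1,2)+[b,a]
    W=np.array([ray(f,u,v,z)[:2] for u,v in c])
    return c,W
E
python3 - <<'E'
from h import *
f=np.load('pics/top.npy',allow_pickle=True).item()
for n,u,v,r,z in [('gear',197,208,22,.008),('bear',383,210,18,.0055),('bolt',190,232,16,.006),('span',162,224,32,.004),('dish',257,227,52,.008),('tin',339,225,50,.045)]:
  for thr in(14,22,30):
    try:
        c,W=blob(f,u,v,r,z,thr)
        (cx,cy),s,a=cv2.minAreaRect((W*1000).astype(np.float32))
        print(n,thr,len(c),c.min(0),c.max(0),'rect',round(cx),round(cy),np.round(s),round(a,1),'mean',W.mean(0).round(3))
    except Exception as e: print(n,thr,e)
E
```

```text
gear 14 70 [175 201] [203 214] rect 524 240 [95. 45.] 89.0 mean [0.524 0.237]
gear 22 53 [190 202] [203 214] rect 521 213 [39. 43.] 45.2 mean [0.518 0.213]
gear 30 min() iterable argument is empty
bear 14 34 [377 204] [388 215] rect 506 -417 [38. 38.] 89.0 mean [ 0.506 -0.419]
bear 22 29 [378 204] [388 215] rect 504 -419 [33. 35.] 41.6 mean [ 0.505 -0.419]
bear 30 28 [378 206] [388 214] rect 504 -418 [34. 27.] 89.0 mean [ 0.504 -0.418]
bolt 14 38 [182 230] [197 236] rect 443 237 [17. 50.] 15.2 mean [0.439 0.24 ]
bolt 22 min() iterable argument is empty
bolt 30 min() iterable argument is empty
span 14 193 [130 192] [168 242] rect 515 357 [214.  87.] 40.2 mean [0.52  0.367]
span 22 55 [130 192] [151 200] rect 567 408 [73. 28.] 89.0 mean [0.567 0.41 ]
span 30 52 [130 192] [150 200] rect 567 410 [69. 28.] 89.0 mean [0.568 0.413]
dish 14 50 [240 175] [255 186] rect 614 41 [52. 39.] 89.1 mean [0.615 0.04 ]
dish 22 49 [240 175] [255 186] rect 614 41 [52. 39.] 89.1 mean [0.616 0.041]
dish 30 47 [241 175] [255 185] rect 616 39 [48. 35.] 89.1 mean [0.616 0.04 ]
tin 14 146 [317 210] [365 241] rect 450 -261 [155. 101.] 89.0 mean [ 0.449 -0.258]
tin 22 129 [318 210] [358 240] rect 452 -252 [131.  98.] 89.0 mean [ 0.452 -0.252]
tin 30 130 [318 211] [358 240] rect 450 -252 [129.  95.] 89.0 mean [ 0.452 -0.252]
```

```bash
cat >> h.py <<'E'
def teal(f,box,z,thr=8,show=True):
    """non-teal blobs in box (u0,v0,u1,v1): large R-B against the counter"""
    u0,v0,u1,v1=box;p=f['pixels'][v0:v1,u0:u1].astype(float)
    s=np.log((p[...,0]+5)/(p[...,2]+5)); m=((s-np.median(s))*100>thr).astype(np.uint8)
    cs,_=cv2.findContours(m,cv2.RETR_EXTERNAL,cv2.CHAIN_APPROX_NONE);out=[]
    for c in sorted(cs,key=cv2.contourArea)[::-1][:2]:
        if cv2.contourArea(c)<6: continue
        mm=cv2.drawContours(np.zeros_like(m),[c],-1,1,-1); vv,uu=np.nonzero(mm)
        W=np.array([ray(f,u+u0,v+v0,z)[:2] for u,v in zip(uu,vv)])
        (cx,cy),sz,a=cv2.minAreaRect((W*1000).astype(np.float32))
        o=np.linalg.eigh(np.cov(W.T))[1][:,1]
        if show: print('  px',uu.mean().round(1)+u0,vv.mean().round(1)+v0,'n',len(uu),'mean',W.mean(0).round(4),'rect',round(cx),round(cy),np.round(sz),'ext',(W.min(0)*1000).round(),(W.max(0)*1000).round(),'axis',np.degrees(np.arctan2(o[1],o[0])).round(1))
        out.append(W)
    return out
E
python3 - <<'E'
from h import *
f=np.load('pics/top.npy',allow_pickle=True).item()
for n,b,z in [('gear',(180,190,215,225),.01),('bear',(370,196,398,224),.0055),('bolt',(178,222,206,242),.006),('span',(145,188,185,250),.005),('dish',(232,200,283,255),.012),('tinlbl',(325,215,355,235),.05)]:
  print(n)
  for t in(8,14): teal(f,b,z,t)
g=np.load('pics/side.npy',allow_pickle=True).item()
for n,u,v,b,z in [('gear',228,223,(212,212,246,234),.012),('bolt',239,237,(226,227,252,246),.006),('span',200,242,(170,230,228,254),.005),('dish',291,210,(265,195,318,224),.012)]:
  print('side',n)
  for t in(8,14): teal(g,b,z,t)
E
```

```text
gear
  px 196.4 207.4 n 146 mean [0.5232 0.2152] rect 523 215 [44. 43.] ext [501. 193.] [545. 237.] axis 120.1
  px 196.2 206.8 n 105 mean [0.5253 0.2157] rect 523 216 [38. 41.] ext [504. 196.] [542. 237.] axis 98.6
bear
  px 383.1 209.9 n 74 mean [ 0.5046 -0.4192] rect 506 -420 [31. 31.] ext [ 490. -436.] [ 521. -404.] axis 124.9
bolt
span
  px 157.4 214.2 n 280 mean [0.5034 0.3476] rect 503 352 [192.  35.] ext [412. 316.] [594. 383.] axis -163.2
dish
tinlbl
  px 336.5 222.7 n 107 mean [ 0.4587 -0.2474] rect 456 -254 [39. 78.] ext [ 435. -292.] [ 477. -215.] axis 100.5
  px 348.9 226.9 n 16 mean [ 0.4442 -0.2869] rect 442 -286 [13. 16.] ext [ 437. -294.] [ 450. -277.] axis 68.3
side gear
  px 227.3 222.6 n 130 mean [0.5134 0.2231] rect 514 222 [46. 57.] ext [485. 197.] [542. 250.] axis 143.8
  px 227.2 222.7 n 122 mean [0.5135 0.2235] rect 514 222 [46. 57.] ext [487. 197.] [540. 250.] axis 141.2
side bolt
  px 238.3 235.3 n 43 mean [0.4414 0.2398] rect 443 238 [15. 56.] ext [427. 211.] [452. 263.] axis 105.8
side span
  px 195.4 240.0 n 315 mean [0.5034 0.346 ] rect 503 349 [196.  36.] ext [408. 313.] [598. 382.] axis -164.9
  px 195.0 239.9 n 289 mean [0.5043 0.3466] rect 503 348 [196.  33.] ext [408. 315.] [598. 382.] axis -165.1
side dish
  px 289.7 208.6 n 586 mean [0.4561 0.011 ] rect 458 9 [129. 124.] ext [392. -57.] [524.  75.] axis 120.4
  px 289.8 208.8 n 556 mean [0.4549 0.0119] rect 458 10 [126. 124.] ext [392. -53.] [520.  75.] axis 118.1
```

```bash
cat >> h.py <<'E'
def go(x,y,z,yaw):
    """remaining rotation (deg about tool z), then shift in tool axes AFTER the rotation"""
    s=telemetry.observe();p=s['position'];r=s['tool_rot'];w=(yaw-r[2]+np.pi)%(2*np.pi)-np.pi
    d=np.array([x,y,z])-p;c,q=np.cos(yaw),np.sin(yaw)
    print('turn z deg',round(-np.degrees(w),2),'shift mm',np.round(1000*np.array([c*d[0]+q*d[1],q*d[0]-c*d[1],-d[2]]),1),'clock',s['clock'],'rpy',r.round(3),'j7',s['qpos'][6].round(2))
E
python3 - <<'E'
from h import *
f=np.load('pics/top.npy',allow_pickle=True).item();X=cloud(f)
m=(X[...,2]>.004)&(X[...,2]<.022)&(np.hypot(X[...,0]-.455,X[...,1]-.011)<.085)
P=X[m];print('dish',len(P),P.min(0),P.max(0),np.median(P,0))
m=(X[...,2]>.04)&(X[...,2]<.06)&(np.hypot(X[...,0]-.455,X[...,1]+.255)<.1)
P=X[m];print('tin',P.min(0).round(3),P.max(0).round(3))
m=(X[...,2]>.05)&(X[...,2]<.3)&(X[...,1]>.3)&(X[...,1]<.5)&(X[...,0]>.4)&(X[...,0]<.7)
P=X[m];print('machine',P.min(0).round(3),P.max(0).round(3),np.percentile(P[:,0],2),np.percentile(P[:,1],2))
go(.521,.214,.12,np.pi)
E
python3 -m crank '.07 0 0 0 0 0 -6.27;.07 0 0 0 0 0 -6.27;.07 0 0 0 0 0 -6.27;.07 0 0 0 0 0 -6.27;.07 -.016 -.022 .008 0 0 0;.07 -.016 -.022 .008 0 0 0;.07 -.016 -.022 .008 0 0 0;.07 -.016 -.022 .008 0 0 0' 40
python3 -m crank '.07 -.016 -.022 .008 0 0 0;.07 -.016 -.022 .008 0 0 0;.07 -.016 -.022 .008 0 0 0;.07 -.016 -.022 .008 0 0 0;.07 -.016 -.022 .008 0 0 0;.07 -.016 -.022 .008 0 0 0;.07 -.016 -.022 .008 0 0 0;.07 -.016 -.022 .008 0 0 0'
python3 -m crank '.07 -.016 -.022 .008 0 0 0;.07 -.016 -.022 .008 0 0 0;.07 -.016 -.022 .008 0 0 0;.07 -.016 -.022 .008 0 0 0;.07 0 0 0 0 0 0;.07 0 0 0 0 0 0;.07 0 0 0 0 0 0;.07 0 0 0 0 0 0'
python3 -c "
from h import *
go(.521,.214,.02,np.pi)"
```

```text
dish 1166 [ 0.37364226 -0.06307901  0.00400017] [0.53186488 0.09169519 0.02118758] [0.45649014 0.01468337 0.01026401]
tin [ 0.41  -0.315  0.04 ] [ 0.504 -0.191  0.056]
machine [0.519 0.35  0.05 ] [0.7 0.5 0.3] 0.5459012561456792 0.3508544448322078
turn z deg -25.09 shift mm [-256.1 -351.8  129.8] clock 0.1 rpy [-3.141  0.     2.704] j7 -0.11
clock: 0.77
position: [0.3295, 0.4768, 0.2177]
tool_rot: [-3.141, -0.0, -3.141]
force: [0.5, 0.8, 0.1]
grip_width: 0.0701
finger_force: 0.0
clock: 1.43
position: [0.4575, 0.3008, 0.1538]
tool_rot: [-3.141, -0.0, 3.142]
force: [0.3, 0.0, 0.4]
grip_width: 0.0702
finger_force: 0.0
clock: 2.1
position: [0.5204, 0.2151, 0.1225]
tool_rot: [3.141, -0.0, -3.14]
force: [0.1, -0.0, 0.2]
grip_width: 0.0701
finger_force: 0.0
turn z deg 0.07 shift mm [ -0.6  -1.1 102.5] clock 2.1 rpy [ 3.141 -0.    -3.14 ] j7 1.0
```

```bash

python3 -m crank '.07 0 -.001 .025 0 0 0;.07 0 0 .025 0 0 0;.07 0 0 .025 0 0 0;.07 0 0 .018 0 0 0;.07 0 0 .01 0 0 0;.07 0 0 0 0 0 0;.04 0 0 0 0 0 0;.04 0 0 0 0 0 0' 40
python3 -m crank '.04 0 0 0 0 0 0;.04 0 0 0 0 0 0;.04 0 0 0 0 0 0;.04 0 0 0 0 0 0;.04 0 0 0 0 0 0;.04 0 0 0 0 0 0;.04 0 0 0 0 0 0;.04 0 0 0 0 0 0'
python3 -c "
from h import *
go(.456,.011,.02,np.pi)"
```

```text
clock: 2.77
position: [0.5215, 0.2137, 0.0205]
tool_rot: [3.141, 0.001, -3.141]
force: [0.8, -1.0, 5.0]
grip_width: 0.0471
finger_force: 5.5
clock: 3.43
position: [0.5215, 0.2137, 0.021]
tool_rot: [3.14, 0.002, -3.141]
force: [-1.1, 1.0, 5.5]
grip_width: 0.045
finger_force: 39.9
turn z deg 0.01 shift mm [  65.5 -202.7    1. ] clock 3.4333 rpy [ 3.140e+00  2.000e-03 -3.141e+00] j7 0.97
```

```bash

python3 -m crank '.04 0 0 -.02 0 0 0;.04 0 0 -.02 0 0 0;.04 0 0 -.02 0 0 0;.04 0 0 -.02 0 0 0;.04 .006 -.02 0 0 0 0;.04 .007 -.02 0 0 0 0;.04 .0065 -.02 0 0 0 0;.04 .0065 -.02 0 0 0 0'
python3 -m crank '.04 .0065 -.0205 0 0 0 0;.04 .0065 -.0205 0 0 0 0;.04 .0065 -.0205 0 0 0 0;.04 .0065 -.0205 0 0 0 0;.04 .0065 -.0205 0 0 0 0;.04 .007 -.02 0 0 0 0;.04 0 0 0 0 0 0;.04 0 0 0 0 0 0'
python3 - <<'E'
from h import *
go(.456,.011,.031,np.pi)
f=grab_frame('side');g=grab_frame('top');save('s1',f);save('t1',g)
a=f['pixels'][110:240,220:380];b=g['pixels'][170:270,190:320]
o=np.zeros((400,800,3),np.uint8);o[:325,:400]=cv2.resize(a,(400,325),interpolation=2);o[:308,400:]=cv2.resize(b,(400,308),interpolation=2)
save('c2',{'pixels':o})
E
```

```text
clock: 4.1
position: [0.495, 0.1324, 0.1007]
tool_rot: [3.141, 0.002, -3.142]
force: [0.6, 0.0, -1.4]
grip_width: 0.0452
finger_force: 41.4
clock: 4.77
position: [0.4557, 0.0097, 0.1004]
tool_rot: [-3.141, 0.002, 3.139]
force: [-0.3, -0.4, -1.9]
grip_width: 0.0444
finger_force: 41.4
turn z deg -0.12 shift mm [-0.3  1.3 69.4] clock 4.7667 rpy [-3.141e+00  2.000e-03  3.139e+00] j7 1.3
```

View pics/c2.png

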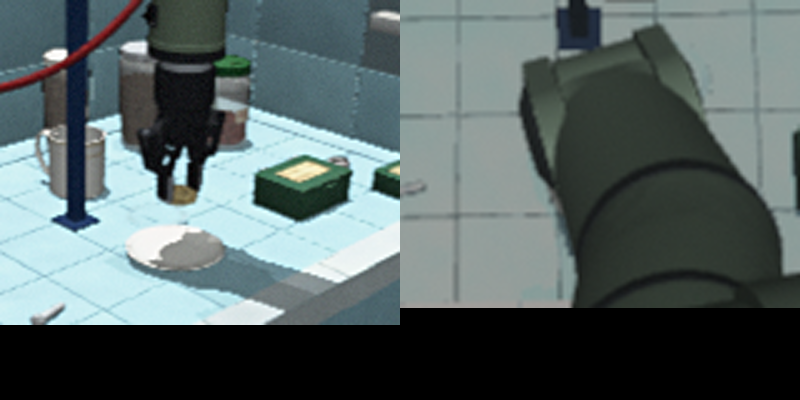

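Gear held flat between the fingers (crop 183,195), above the dish. Lowering it now.

```bash

python3 -m crank '.04 0 .001 .02 0 0 0;.04 0 0 .02 0 0 0;.04 0 0 .015 0 0 0;.04 0 0 .01 0 0 0;.04 0 0 .005 0 0 0;.04 0 0 0 0 0 0;.04 0 0 0 0 0 0;.04 0 0 0 0 0 0'
python3 -m crank '.06 0 0 0 0 0 0;.06 0 0 0 0 0 0;.06 0 0 0 0 0 0;.06 0 0 0 0 0 0;.06 0 0 -.01 0 0 0;.06 0 0 -.02 0 0 0;.06 0 0 -.03 0 0 0;.06 0 0 -.03 0 0 0'
python3 -c "
from h import *
go(.456,.24,.1,np.pi-.27)"
```

```text
clock: 5.53
position: [0.4558, 0.0118, 0.0297]
tool_rot: [3.141, 0.001, -3.141]
force: [0.1, -0.0, -2.1]
grip_width: 0.0451
finger_force: 45.5
clock: 6.2
position: [0.4547, 0.0115, 0.1207]
tool_rot: [-3.141, -0.001, -3.142]
force: [0.4, 0.2, -0.8]
grip_width: 0.0597
finger_force: 0.0
turn z deg 15.47 shift mm [ 59.7 220.6  20.7] clock 6.2 rpy [-3.141e+00 -1.000e-03 -3.142e+00] j7 1.3
```

```bash
python3 -c "
from h import *
go(.443,.2375,.1,1.843)"
```

```text
turn z deg 74.41 shift mm [220.9  49.5  20.7] clock 6.2 rpy [-3.141e+00 -1.000e-03 -3.142e+00] j7 1.3
```

```bash

python3 -m crank '.04 0 0 0 0 0 6.764;.04 0 0 0 0 0 6.764;.04 0 0 0 0 0 6.764;.04 0 0 0 0 0 6.764;.04 0 0 0 0 0 6.764;.04 0 0 0 0 0 6.764;.04 0 0 0 0 0 6.764;.04 0 0 0 0 0 6.764'
python3 -m crank '.04 0 0 0 0 0 6.764;.04 0 0 0 0 0 6.764;.04 0 0 0 0 0 6.764;.04 .026 .006 .0025 0 0 0;.04 .026 .006 .0025 0 0 0;.04 .026 .006 .0025 0 0 0;.04 .026 .006 .0025 0 0 0;.04 .026 .006 .0025 0 0 0'
python3 -m crank '.04 .026 .006 .0025 0 0 0;.04 .026 .006 .0025 0 0 0;.04 .026 .006 .0025 0 0 0;.04 .013 .0015 0 0 0 0;.04 0 0 0 0 0 0;.04 0 0 0 0 0 0;.04 0 0 0 0 0 0;.04 0 0 0 0 0 0'
python3 - <<'E'
from h import *
go(.443,.2375,.0215,1.843)
f=grab_frame('side');g=grab_frame('top');save('s2',f);save('t2',g)
a=f['pixels'][160:290,200:360];b=g['pixels'][170:270,190:320]
o=np.zeros((400,800,3),np.uint8);o[:325,:400]=cv2.resize(a,(400,325),interpolation=2);o[:308,400:]=cv2.resize(b,(400,308),interpolation=2)
save('c3',{'pixels':o})
p=g['pixels'].astype(float)[200:256,230:284]
m=((p[...,0]-p[...,2])/(p.sum(-1)+1)>.06).astype(np.uint8)
v,u=np.nonzero(m);print('gear',len(u),ray(g,u.mean()+230,v.mean()+200,.02))
teal(f,(260,193,322,228),.012,8)
E
```

```text
clock: 6.87
position: [0.4554, 0.0116, 0.12]
tool_rot: [3.141, -0.0, 2.191]
force: [0.5, -0.4, 0.1]
grip_width: 0.04
finger_force: 0.0
clock: 7.53
position: [0.4491, 0.1463, 0.1074]
tool_rot: [3.141, -0.001, 1.843]
force: [0.2, 1.1, -0.6]
grip_width: 0.0401
finger_force: 0.0
clock: 8.2
position: [0.4439, 0.2367, 0.0997]
tool_rot: [3.142, -0.0, 1.841]
force: [-1.5, 0.6, -0.5]
grip_width: 0.04
finger_force: 0.0
turn z deg -0.09 shift mm [ 1.  -0.7 78.2] clock 8.2 rpy [ 3.142 -0.     1.841] j7 -0.09
gear 0 [nan nan nan]
  px 289.7 208.6 n 589 mean [0.4561 0.0109] rect 458 9 [129. 124.] ext [392. -58.] [524.  77.] axis 112.9<stdin>:9: RuntimeWarning: Mean of empty slice.
  ret = ret.dtype.type(ret / rcount)
```

View pics/c3.png

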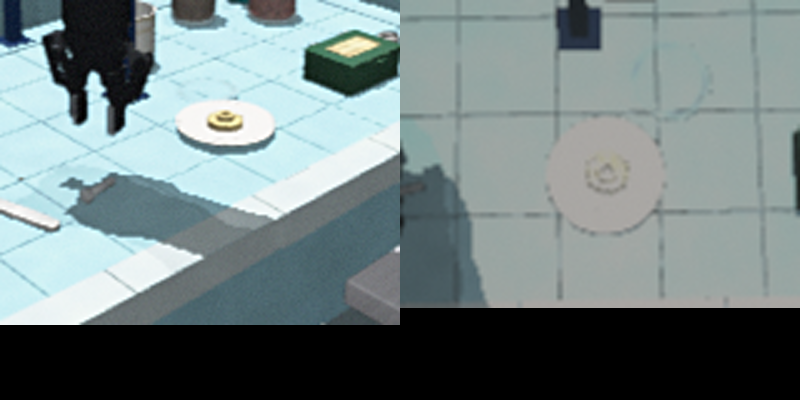

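Side crop: the gear lies flat in the dish (225,120); in the top crop it sits at (607,171) against the dish centre (606,175). Next, grasp the bolt.

```bash

python3 -m crank '.03 .001 -.0007 .02 0 0 0;.03 0 0 .02 0 0 0;.03 0 0 .018 0 0 0;.03 0 0 .012 0 0 0;.03 0 0 .008 0 0 0;.03 0 0 0 0 0 0;.004 0 0 0 0 0 0;.004 0 0 0 0 0 0' 40
python3 -m crank '.004 0 0 0 0 0 0;.004 0 0 0 0 0 0;.004 0 0 0 0 0 0;.004 0 0 0 0 0 0;.004 0 0 0 0 0 0;.004 0 0 0 0 0 0;.004 0 0 -.01 0 0 0;.004 0 0 -.02 0 0 0'
python3 -c "
from h import *
go(.456,-.122,.08,np.pi/2)"
```

```text
clock: 8.97
position: [0.4432, 0.2385, 0.0221]
tool_rot: [3.141, -0.0, 1.843]
force: [-1.3, -2.1, 4.5]
grip_width: 0.0084
finger_force: 40.7
clock: 9.63
position: [0.442, 0.238, 0.0509]
tool_rot: [-3.139, 0.001, 1.843]
force: [-0.9, -2.0, -0.3]
grip_width: 0.0083
finger_force: 39.9
turn z deg 15.59 shift mm [-360.    14.   -29.1] clock 9.6333 rpy [-3.139e+00  1.000e-03  1.843e+00] j7 -0.06
```

```bash

python3 -m crank '.004 0 0 -.02 0 0 0;.004 0 0 -.025 0 0 0;.004 0 0 0 0 0 5.2;.004 0 0 0 0 0 5.2;.004 0 0 0 0 0 5.2;.004 -.03 .001 0 0 0 0;.004 -.03 .001 0 0 0 0;.004 -.03 .001 0 0 0 0'
python3 -m crank '.004 -.03 .001 0 0 0 0;.004 -.03 .001 0 0 0 0;.004 -.03 .001 0 0 0 0;.004 -.03 .001 0 0 0 0;.004 -.03 .002 0 0 0 0;.004 -.03 .002 0 0 0 0;.004 -.03 .002 0 0 0 0;.004 -.03 .001 0 0 0 0'
python3 -m crank '.004 -.03 .001 0 0 0 0;.004 0 0 0.02 0 0 0;.004 0 0 .01 0 0 0;.004 0 0 0 0 0 0;.004 0 0 0 0 0 0;.004 0 0 0 0 0 0;.004 0 0 0 0 0 0;.004 0 0 0 0 0 0'
python3 - <<'E'
from h import *
go(.456,-.122,.0225,np.pi/2)
f=grab_frame('side');save('s3',f)
save('c4',{'pixels':cv2.resize(f['pixels'][130:250,250:400],(750,600),interpolation=2)})
E
```

```text
clock: 10.3
position: [0.4455, 0.1479, 0.097]
tool_rot: [3.141, -0.0, 1.572]
force: [-0.1, 0.5, -0.3]
grip_width: 0.0086
finger_force: 39.9
clock: 10.97
position: [0.4568, -0.0929, 0.0971]
tool_rot: [3.141, -0.0, 1.571]
force: [0.1, 0.1, 0.0]
grip_width: 0.0086
finger_force: 39.9
clock: 11.63
position: [0.4581, -0.121, 0.0669]
tool_rot: [3.141, 0.0, 1.572]
force: [-0.4, -0.1, -0.4]
grip_width: 0.0082
finger_force: 39.9
turn z deg 0.05 shift mm [-1.  -2.1 44.4] clock 11.6333 rpy [3.141 0.    1.572] j7 0.42
```

View pics/c4.png

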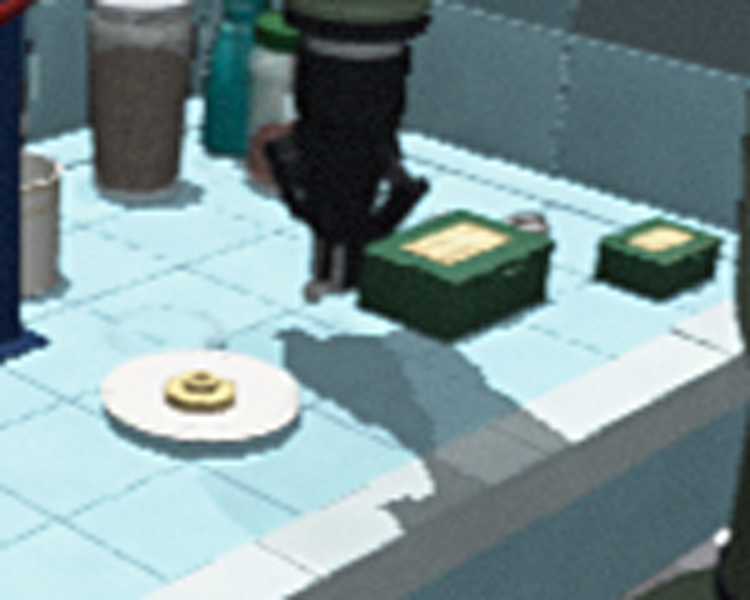

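The bolt is held with its head end showing at crop (315,290), between the dish and the tin. Lowering and releasing it.

```bash

python3 -m crank '.004 -.001 -.002 .02 0 0 0;.004 0 0 .015 0 0 0;.004 0 0 .007 0 0 0;.004 0 0 .002 0 0 0;.004 0 0 0 0 0 0;.004 0 0 0 0 0 0;.03 0 0 0 0 0 0;.03 0 0 0 0 0 0'
python3 -m crank '.03 0 0 0 0 0 0;.03 0 0 0 0 0 0;.03 0 0 0 0 0 0;.03 0 0 -.015 0 0 0;.03 0 0 -.02 0 0 0;.03 0 0 -.02 0 0 0;.03 0 0 -.02 0 0 0;.03 0 0 0 0 0 0'
python3 -c "
from h import *
go(.482,.342,.1,1.843)"
```

```text
clock: 12.35
position: [0.456, -0.1226, 0.0227]
tool_rot: [3.141, 0.0, 1.571]
force: [-0.9, 0.5, -0.1]
grip_width: 0.0296
finger_force: 0.0
clock: 13.02
position: [0.4569, -0.1228, 0.1001]
tool_rot: [3.138, 0.0, 1.57]
force: [1.6, -0.5, 0.9]
grip_width: 0.03
finger_force: 0.0
turn z deg -15.62 shift mm [4.410e+02 1.491e+02 1.000e-01] clock 13.0167 rpy [3.138 0.    1.57 ] j7 0.4
```

```bash

python3 -m crank '.04 0 0 0 0 0 -7.03;.04 0 0 0 0 0 -7.03;.04 0 0 0 0 0 -7.03;.04 0 0 0 0 0 -7.03;.04 0 0 0 0 0 -7.03;.04 0 0 0 0 0 -7.03;.04 0 0 0 0 0 -7.03;.04 0 0 0 0 0 -7.03'
python3 -m crank '.04 0 0 0 0 0 -7.03;.04 0 0 0 0 0 -7.03;.04 0 0 0 0 0 -7.03;.04 0 0 0 0 0 -7.03;.04 0 0 0 0 0 -7.03;.04 0 0 0 0 0 -7.03;.04 0 0 0 0 0 -7.03;.04 0 0 0 0 0 0'
python3 - <<'E'
from h import *
for n,b in(('top',(145,188,185,250)),('side',(170,230,228,254))):
    f=np.load(f'pics/{n}.npy',allow_pickle=True).item();W=teal(f,b,.004,8,False)[0]
    for k in(.43,.45,.47,.49,.51,.53,.55): 
        s=W[abs(W[:,0]-k)<.012]; print(n,k,s.mean(0).round(3),len(s),s[:,1].min().round(3),s[:,1].max().round(3))
    s=W[W[:,0]<.54];o=np.linalg.eigh(np.cov(s.T))[1][:,1];a=np.arctan2(*(o*np.sign(o[0]))[::-1]);print('ang',np.degrees(a),s.mean(0),'len',np.percentile(W@o,[0,100])-s.mean(0)@o)
go(.484,.343,.1,np.pi+.27)
E
```

```text
clock: 13.68
position: [0.4556, -0.1225, 0.097]
tool_rot: [3.142, -0.0, 2.558]
force: [0.9, 0.9, -0.5]
grip_width: 0.0396
finger_force: 0.0
clock: 14.35
position: [0.4555, -0.1226, 0.097]
tool_rot: [3.141, -0.0, -2.866]
force: [-0.5, -0.2, -0.1]
grip_width: 0.04
finger_force: 0.0
top 0.43 [0.429 0.327] 35 0.316 0.337
top 0.45 [0.449 0.332] 36 0.323 0.341
top 0.47 [0.47  0.337] 35 0.327 0.348
top 0.49 [0.49  0.343] 35 0.335 0.352
top 0.51 [0.51  0.349] 36 0.339 0.363
top 0.53 [0.532 0.354] 32 0.346 0.364
top 0.55 [0.551 0.361] 52 0.348 0.382
ang 15.782309399269497 [0.47490054 0.33915   ] len [-0.12708981  0.0657177 ]
side 0.43 [0.43  0.325] 42 0.312 0.338
side 0.45 [0.45 0.33] 41 0.317 0.345
side 0.47 [0.47  0.336] 40 0.321 0.349
side 0.49 [0.49  0.341] 37 0.328 0.354
side 0.51 [0.51  0.346] 37 0.332 0.358
side 0.53 [0.53  0.352] 36 0.339 0.367
side 0.55 [0.551 0.36 ] 46 0.343 0.378
ang 15.604538387403677 [0.47364213 0.33674581] len [-0.13009359  0.06599659]
turn z deg 0.31 shift mm [-151.6  441.1   -3. ] clock 14.35 rpy [ 3.141 -0.    -2.866] j7 1.74
```

```bash

python3 -m crank '.04 -.0096 .0274 0 0 0 0;.04 -.0096 .0274 0 0 0 0;.04 -.0096 .0274 0 0 0 0;.04 -.0096 .0274 0 0 0 0;.04 -.0096 .0274 0 0 0 0;.04 -.0096 .0274 0 0 0 0;.04 -.0096 .0274 0 0 0 0;.04 -.0096 .0274 0 0 0 0'
python3 -m crank '.04 -.0096 .0274 0 0 0 0;.04 -.0096 .0274 0 0 0 0;.04 -.0096 .0274 0 0 0 0;.04 -.0096 .0274 0 0 0 0;.04 -.0096 .0274 0 0 0 0;.04 -.0096 .0274 0 0 0 0;.04 -.0096 .0274 0 0 0 0;.04 -.0096 .0274 0 0 0 0'
python3 -m crank '.04 0 0 0 0 0 0;.04 0 0 0 0 0 0;.04 0 0 .01 0 0 0;.04 0 0 .01 0 0 0;.04 0 0 0 0 0 0;.04 0 0 0 0 0 0;.04 0 0 0 0 0 0;.04 0 0 0 0 0 0'
python3 - <<'E'
from h import *
go(.485,.341,.021,np.radians(195.7))
f=grab_frame('side');g=grab_frame('top');save('s4',f);save('t4',g)
a=f['pixels'][160:290,130:290];b=g['pixels'][180:280,230:360]
o=np.zeros((400,800,3),np.uint8);o[:325,:400]=cv2.resize(a,(400,325),interpolation=2);o[:308,400:]=cv2.resize(b,(400,308),interpolation=2)
save('c5',{'pixels':o})
teal(g,(290,215,318,240),.006,8)
teal(f,(300,175,345,205),.006,8)
E
```

```text
clock: 15.02
position: [0.4712, 0.1107, 0.0971]
tool_rot: [3.141, -0.0, -2.877]
force: [0.6, -1.3, 0.2]
grip_width: 0.0399
finger_force: 0.0
clock: 15.68
position: [0.4867, 0.3424, 0.097]
tool_rot: [3.142, -0.0, -2.877]
force: [0.4, -0.2, 0.1]
grip_width: 0.0396
finger_force: 0.0
clock: 16.35
position: [0.4873, 0.3407, 0.0775]
tool_rot: [3.141, 0.0, -2.873]
force: [-0.0, -0.4, 0.3]
grip_width: 0.04
finger_force: 0.0
turn z deg -0.3 shift mm [ 2.1  0.9 56.5] clock 16.35 rpy [ 3.141  0.    -2.873] j7 0.94
  px 338.3 178.6 n 91 mean [ 0.5215 -0.3335] rect 527 -333 [54. 82.] ext [ 490. -382.] [ 547. -298.] axis 111.2
  px 315.6 198.7 n 29 mean [ 0.4581 -0.1219] rect 460 -124 [58. 19.] ext [ 451. -153.] [470. -95.] axis 90.0
```

View pics/c5.png

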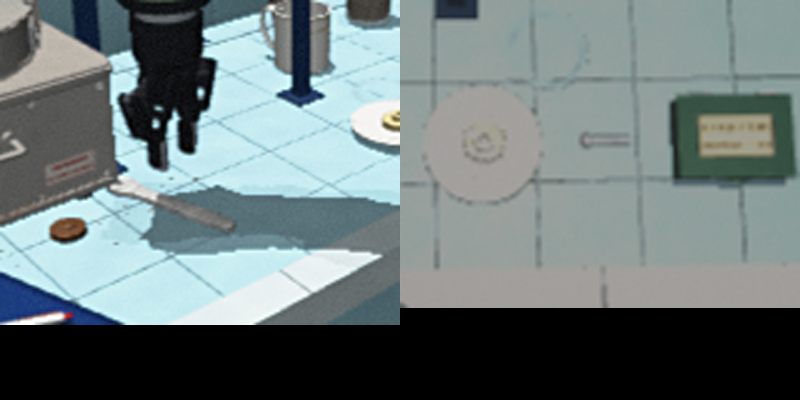

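The top crop shows the bolt at (605,139), midway between dish and tin and in line. In the side crop the open hand is over the spanner shank. Next, grasp it.

```bash

python3 -m crank '.04 .006 .001 .015 0 0 0;.04 0 0 .015 0 0 0;.04 0 0 .012 0 0 0;.04 0 0 .009 0 0 0;.04 0 0 .005 0 0 0;.04 0 0 0 0 0 0;.01 0 0 0 0 0 0;.01 0 0 0 0 0 0' 80
python3 -m crank '.01 0 0 0 0 0 0;.01 0 0 0 0 0 0;.01 0 0 0 0 0 0;.01 0 0 0 0 0 0;.01 0 0 0 0 0 0;.01 0 0 0 0 0 0;.01 0 0 -.01 0 0 0;.01 0 0 -.02 0 0 0'
python3 -c "
from h import *
go(.43,.119,.07,np.pi)"
```

```text
clock: 17.12
position: [0.4813, 0.3405, 0.0219]
tool_rot: [3.141, 0.001, -2.872]
force: [0.3, 0.1, 0.8]
grip_width: 0.0169
finger_force: 1.4
clock: 17.78
position: [0.4801, 0.3396, 0.0505]
tool_rot: [-3.14, -0.003, -2.872]
force: [2.2, -0.5, -8.0]
grip_width: 0.0132
finger_force: 78.1
turn z deg 15.45 shift mm [  50.1 -220.6  -19.5] clock 17.7833 rpy [-3.140e+00 -3.000e-03 -2.872e+00] j7 0.93
```

```bash

python3 -m crank '.01 0 0 -.015 0 0 0;.01 0 0 -.015 0 0 0;.01 0 0 0 0 0 5.15;.01 0 0 0 0 0 5.15;.01 0 0 0 0 0 5.15;.01 .005 -.022 0 0 0 0;.01 .005 -.022 0 0 0 0;.01 .005 -.022 0 0 0 0'
python3 -m crank '.01 .005 -.022 0 0 0 0;.01 .005 -.022 0 0 0 0;.01 .005 -.022 0 0 0 0;.01 .005 -.022 0 0 0 0;.01 .005 -.022 0 0 0 0;.01 .004 -.022 0 0 0 0;.01 .003 -.023 0 0 0 0;.01 0 0 0 0 0 0'
python3 -m crank '.01 0 0 0 0 0 0;.01 0 0 .02 0 0 0;.01 0 0 .01 0 0 0;.01 0 0 0 0 0 0;.01 0 0 0 0 0 0;.01 0 0 0 0 0 0;.01 0 0 0 0 0 0;.01 0 0 0 0 0 0'
python3 - <<'E'
from h import *
go(.433,.119,.022,np.pi)
f=grab_frame('side');g=grab_frame('top');save('s5',f);save('t5',g)
a=f['pixels'][140:270,190:350];b=g['pixels'][170:270,190:320]
o=np.zeros((400,800,3),np.uint8);o[:325,:400]=cv2.resize(a,(400,325),interpolation=2);o[:308,400:]=cv2.resize(b,(400,308),interpolation=2)
save('c6',{'pixels':o})
E
```

```text
clock: 18.45
position: [0.4657, 0.2738, 0.0821]
tool_rot: [3.141, 0.001, -3.141]
force: [0.2, -0.0, -2.0]
grip_width: 0.0134
finger_force: 78.4
clock: 19.12
position: [0.4333, 0.1151, 0.082]
tool_rot: [-3.14, -0.0, 3.137]
force: [0.8, -0.6, -1.3]
grip_width: 0.0135
finger_force: 78.4
clock: 19.78
position: [0.4342, 0.1195, 0.0518]
tool_rot: [3.141, 0.001, 3.142]
force: [-0.1, 0.7, -2.2]
grip_width: 0.0132
finger_force: 78.4
turn z deg -0.0 shift mm [ 1.2 -0.5 29.8] clock 19.7833 rpy [3.141e+00 1.000e-03 3.142e+00] j7 0.97
```

View pics/c6.png

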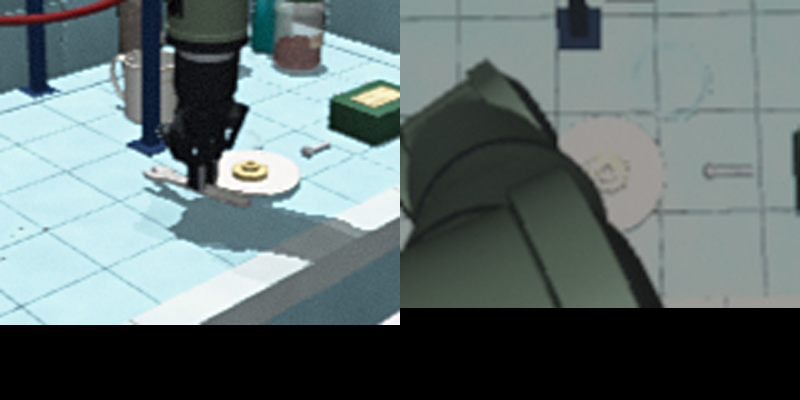

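The spanner is held level along x at side crop (195,185), beside the dish. Lowering and releasing.

```bash

python3 -m crank '.01 .001 -.0005 .012 0 0 0;.01 0 0 .01 0 0 0;.01 0 0 .005 0 0 0;.01 0 0 .002 0 0 0;.01 0 0 0.0005 0 0 0;.01 0 0 0 0 0 0;.01 0 0 0 0 0 0;.03 0 0 0 0 0 0'
python3 -m crank '.03 0 0 0 0 0 0;.03 0 0 0 0 0 0;.03 0 0 0 0 0 0;.03 0 0 0 0 0 0;.03 0 0 -.015 0 0 0;.03 0 0 -.02 0 0 0;.03 0 0 -.02 0 0 0;.03 0 0 -.03 0 0 0'
python3 -c "
from h import *
go(.47,-.3,.12,np.pi)
go(.505,-.418,.12,np.pi)"
```

```text
clock: 20.55
position: [0.4329, 0.1188, 0.022]
tool_rot: [-3.141, -0.0, 3.141]
force: [-0.3, -0.2, 0.1]
grip_width: 0.0246
finger_force: 0.0
clock: 21.22
position: [0.4321, 0.1186, 0.1066]
tool_rot: [-3.141, -0.002, -3.141]
force: [0.1, -0.4, 0.1]
grip_width: 0.0301
finger_force: 0.0
turn z deg 0.01 shift mm [ -37.9 -418.6  -13.4] clock 21.2167 rpy [-3.141e+00 -2.000e-03 -3.141e+00] j7 1.0
turn z deg 0.01 shift mm [ -72.9 -536.6  -13.4] clock 21.2167 rpy [-3.141e+00 -2.000e-03 -3.141e+00] j7 1.0
```

```bash

python3 -m crank '.055 -.0037 -.0268 0 0 0 0;.055 -.0037 -.0268 0 0 0 0;.055 -.0037 -.0268 0 0 0 0;.055 -.0037 -.0268 0 0 0 0;.055 -.0037 -.0268 0 0 0 0;.055 -.0037 -.0268 0 0 0 0;.055 -.0037 -.0268 0 0 0 0;.055 -.0037 -.0268 0 0 0 0'
python3 -m crank '.055 -.0037 -.0268 0 0 0 0;.055 -.0037 -.0268 0 0 0 0;.055 -.0037 -.0268 0 0 0 0;.055 -.0037 -.0268 0 0 0 0;.055 -.0037 -.0268 0 0 0 0;.055 -.0037 -.0268 0 0 0 0;.055 -.0037 -.0268 0 0 0 0;.055 -.0037 -.0268 0 0 0 0'
python3 -m crank '.055 -.0037 -.0268 0 0 0 0;.055 -.0037 -.0268 0 0 0 0;.055 -.0037 -.0268 0 0 0 0;.055 -.0037 -.0268 0 0 0 0;.055 0 0 0 0 0 0;.055 0 0 0 0 0 0;.055 0 0 0 0 0 0;.055 0 0 0 0 0 0'
python3 - <<'E'
from h import *
go(.505,-.4185,.021,np.pi)
f=grab_frame('side');g=grab_frame('top');save('s6',f);save('t6',g)
a=f['pixels'][130:270,200:400];b=g['pixels'][180:260,200:320]
o=np.zeros((560,800,3),np.uint8);o[:280,:400]=cv2.resize(a,(400,280),interpolation=2);o[:280,380:]=cv2.resize(b,(420,280),interpolation=2)
o[280:560,:800]=cv2.resize(g['pixels'][170:260,260:517],(800,280),interpolation=2)
save('c7',{'pixels':o})
print('span');teal(f,(224,205,276,248),.004,8)
print('gear top/side')
for n,q,b,z in(('top',g,(240,210,275,245),.024),('side',f,(272,195,308,222),.024)):
    u0,v0,u1,v1=b;p=q['pixels'][v0:v1,u0:u1].astype(float);s=np.log((p[...,0]+5)/(p[...,2]+5));
    for t in(.12,.2):
        m=(s>np.median(s)+t);v,u=np.nonzero(m);print(n,t,len(u),np.round([u.mean()+u0,v.mean()+v0],1) if len(u) else '',ray(q,u.mean()+u0,v.mean()+v0,.018).round(4) if len(u) else '')
E
```

```text
clock: 21.88
position: [0.4625, -0.097, 0.1068]
tool_rot: [3.142, -0.0, 3.141]
force: [0.2, 0.3, -0.1]
grip_width: 0.0546
finger_force: 0.0
clock: 22.55
position: [0.4919, -0.3114, 0.1067]
tool_rot: [3.141, -0.0, 3.141]
force: [-0.3, -0.3, 0.5]
grip_width: 0.0549
finger_force: 0.0
clock: 23.22
position: [0.507, -0.4161, 0.1067]
tool_rot: [3.141, -0.0, -3.141]
force: [-0.7, -0.4, 0.1]
grip_width: 0.0547
finger_force: 0.0
turn z deg 0.05 shift mm [ 2.  -2.4 85.7] clock 23.2167 rpy [ 3.141 -0.    -3.141] j7 2.02
span
  px 261.6 218.3 n 152 mean [0.4776 0.1158] rect 471 119 [ 35. 133.] ext [405.  98.] [537. 133.] axis 178.0
  px 272.9 208.7 n 47 mean [0.5021 0.0423] rect 500 47 [17. 66.] ext [470.  17.] [526.  64.] axis 139.7
gear top/side
top 0.12 1 [259. 221.] [0.4723 0.0041 0.018 ]
top 0.2 0  
side 0.12 102 [289.5 208. ] [0.4506 0.0181 0.018 ]
side 0.2 91 [289.6 207.9] [0.4511 0.0171 0.018 ]
```

View pics/c7.png

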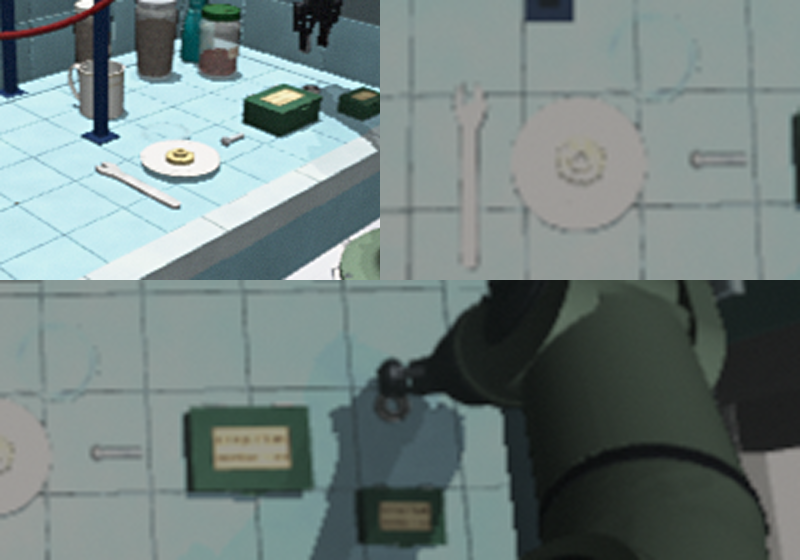

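The spanner lies along x left of the dish (upper right crop, 469,180). Gear and dish centres agree to a few mm: (581,160) against (579,163). The hand is above the bearing (lower crop, 393,407). Next, grasp the bearing.

```bash

python3 -m crank '.055 .002 -.0024 .02 0 0 0;.055 0 0 .02 0 0 0;.055 0 0 .02 0 0 0;.055 0 0 .012 0 0 0;.055 0 0 .009 0 0 0;.055 0 0 .004 0 0 0;.055 0 0 0 0 0 0;.025 0 0 0 0 0 0' 30
python3 -m crank '.025 0 0 0 0 0 0;.025 0 0 0 0 0 0;.025 0 0 0 0 0 0;.025 0 0 0 0 0 0;.025 0 0 0 0 0 0;.025 0 0 0 0 0 0;.025 0 0 0 0 0 0;.025 0 0 0 0 0 0'
python3 -m crank '.025 0 0 -.015 0 0 0;.025 0 0 -.02 0 0 0;.025 0 0 -.02 0 0 0;.025 0 0 -.02 0 0 0;.025 0 0 0 0 0 0;.025 0 0 0 0 0 0;.025 0 0 0 0 0 0;.025 0 0 0 0 0 0'
python3 -c "
from h import *
go(.456,.0118,.0465,np.pi)"
```

```text
clock: 23.98
position: [0.5052, -0.4198, 0.0225]
tool_rot: [-3.141, 0.001, 3.141]
force: [-0.7, 0.6, 0.4]
grip_width: 0.0444
finger_force: 0.0
clock: 24.65
position: [0.5053, -0.4199, 0.023]
tool_rot: [-3.141, 0.001, 3.141]
force: [-0.9, 1.4, 7.0]
grip_width: 0.0323
finger_force: 29.8
clock: 25.32
position: [0.5045, -0.4194, 0.0964]
tool_rot: [3.141, -0.001, 3.141]
force: [0.2, -0.4, -0.7]
grip_width: 0.0322
finger_force: 30.1
turn z deg -0.01 shift mm [ 48.5 431.2  49.9] clock 25.3167 rpy [ 3.141e+00 -1.000e-03  3.141e+00] j7 2.02
```

```bash

python3 -m crank '.025 .0027 .024 0 0 0 0;.025 .0027 .024 0 0 0 0;.025 .0027 .024 0 0 0 0;.025 .0027 .024 0 0 0 0;.025 .0027 .024 0 0 0 0;.025 .0027 .024 0 0 0 0;.025 .0027 .024 0 0 0 0;.025 .0027 .024 0 0 0 0'
python3 -m crank '.025 .0027 .024 0 0 0 0;.025 .0027 .024 0 0 0 0;.025 .0027 .024 0 0 0 0;.025 .0027 .024 0 0 0 0;.025 .0027 .024 0 0 0 0;.025 .0027 .024 0 0 0 0;.025 .0027 .024 0 0 0 0;.025 .0027 .024 0 0 0 0'
python3 -m crank '.025 .0027 .024 0 0 0 0;.025 .0027 .0232 0 0 0 0;.025 0 0 .02 0 0 0;.025 0 0 0 0 0 0;.025 0 0 0 0 0 0;.025 0 0 0 0 0 0;.025 0 0 0 0 0 0;.025 0 0 0 0 0 0'
python3 - <<'E'
from h import *
go(.456,.0118,.047,np.pi)
f=grab_frame('side');save('s7',f)
save('c8',{'pixels':cv2.resize(f['pixels'][150:240,240:340],(660,594),interpolation=2)})
E
```

```text
clock: 25.98
position: [0.4827, -0.2264, 0.0963]
tool_rot: [3.141, -0.001, 3.141]
force: [-0.2, -0.0, -0.9]
grip_width: 0.0323
finger_force: 30.1
clock: 26.65
position: [0.4611, -0.0345, 0.0964]
tool_rot: [3.142, -0.001, 3.141]
force: [1.3, 0.2, -0.5]
grip_width: 0.0326
finger_force: 30.1
clock: 27.32
position: [0.4566, 0.011, 0.0773]
tool_rot: [-3.141, 0.001, 3.14]
force: [-0.1, -0.0, -0.3]
grip_width: 0.0323
finger_force: 30.1
turn z deg -0.08 shift mm [ 0.6  0.8 30.3] clock 27.3167 rpy [-3.141e+00  1.000e-03  3.140e+00] j7 1.23
```

View pics/c8.png

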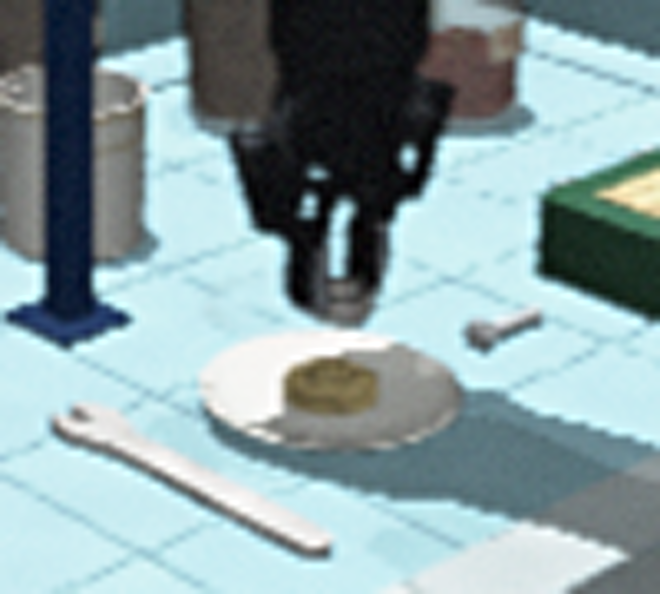

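The bearing is held at crop (345,302), with the gear at (332,385). I'll check the horizontal offset by projection before lowering.

```bash
python3 - <<'E'
from h import *
f=grab_frame('side')
for n,X in(('bear',(.4566,.011,.060)),('gear',(.456,.0118,.018)),('dish',(.456,.011,.012))):
    u,v=pix(f,X);print(n,u,v,'crop',(u-240)*6.6,(v-150)*6.6)
p=f['pixels'].astype(float)
b=p[200:216,278:302];s=np.log((b[...,0]+5)/(b[...,2]+5));m=s>.35
v,u=np.nonzero(m);print('gear',len(u),u.mean()+278,v.mean()+200,'mid',(u.min()+u.max())/2+278)
E
```

```text
bear 290.23096622082 194.975445914768 crop 331.5243770574119 296.83794303746873
gear 289.63118828010414 206.8802605543698 crop 327.5658426486873 375.40971965884074
dish 289.721802214238 208.46609852396836 crop 328.1638946139707 385.87625025819113
gear 80 289.7875 208.1125 mid 290.0
```

Gear agrees with prediction (289.8 against 289.6 px). The bearing's left part is hidden by a finger, so its apparent offset is expected. Lowering it.

```bash

python3 -m crank '.025 .0006 .0008 .01 0 0 0;.025 0 0 .008 0 0 0;.025 0 0 .006 0 0 0;.025 0 0 .004 0 0 0;.025 0 0 .0025 0 0 0;.025 0 0 0 0 0 0;.025 0 0 0 0 0 0;.025 0 0 0 0 0 0'
python3 -m crank '.045 0 0 0 0 0 0;.045 0 0 0 0 0 0;.045 0 0 0 0 0 0;.045 0 0 0 0 0 0;.05 0 0 -.01 0 0 0;.05 0 0 -.02 0 0 0;.05 0 0 -.03 0 0 0;.05 0 0 -.03 0 0 0'
python3 -m crank '.05 0 .03 -.01 0 0 0;.05 0 .03 -.01 0 0 0;.05 0 .03 0 0 0 0;.05 0 .03 0 0 0 0;.05 0 .03 0 0 0 0;.05 0 .03 0 0 0 0;.05 0 .03 0 0 0 0;.05 0 .03 0 0 0 0'
python3 -m crank '.05 0 .03 0 0 0 0;.05 0 0 0 0 0 0;.05 0 0 0 0 0 0;.05 0 0 0 0 0 0;.05 0 0 0 0 0 0;.05 0 0 0 0 0 0;.05 0 0 0 0 0 0;.05 0 0 0 0 0 0'
python3 - <<'E'
from h import *
f=grab_frame('side');g=grab_frame('top');save('s8',f);save('t8',g)
o=np.zeros((600,800,3),np.uint8);o[:,:400]=cv2.resize(f['pixels'][180:240,270:310],(400,600),interpolation=2);o[:450,400:]=cv2.resize(g['pixels'][205:250,237:277],(400,450),interpolation=2)
save('c9',{'pixels':o})
for n,q,X in[(a,q,X) for a,q in(('side',f),('top',g)) for X in((.456,.0118,.035),(.456,.0118,.018),(.456,.011,.012))]:
    u,v=pix(q,X);print(n,X,u,v)
E
```

```text
clock: 28.08
position: [0.4558, 0.0123, 0.0463]
tool_rot: [-3.142, -0.0, 3.141]
force: [-0.2, -0.6, 1.5]
grip_width: 0.0323
finger_force: 32.9
clock: 28.75
position: [0.4551, 0.0125, 0.1377]
tool_rot: [-3.142, -0.001, -3.141]
force: [0.5, -0.0, -0.1]
grip_width: 0.0502
finger_force: 0.0
clock: 29.42
position: [0.4555, 0.2538, 0.1572]
tool_rot: [3.141, 0.0, 3.142]
force: [0.2, -0.7, -0.4]
grip_width: 0.0499
finger_force: 0.0
clock: 30.08
position: [0.456, 0.2819, 0.1564]
tool_rot: [-3.142, 0.0, 3.141]
force: [-0.2, -0.1, -0.5]
grip_width: 0.0497
finger_force: 0.0
side (0.456, 0.0118, 0.035) 289.85751198806923 202.14988518435857
side (0.456, 0.0118, 0.018) 289.63118828010414 206.8802605543698
side (0.456, 0.011, 0.012) 289.721802214238 208.46609852396836
top (0.456, 0.0118, 0.035) 256.8004124182882 225.36717334334043
top (0.456, 0.0118, 0.018) 256.7694391409307 225.91402227212953
top (0.456, 0.011, 0.012) 256.9975246845583 226.09930932840948
```

View pics/c9.png

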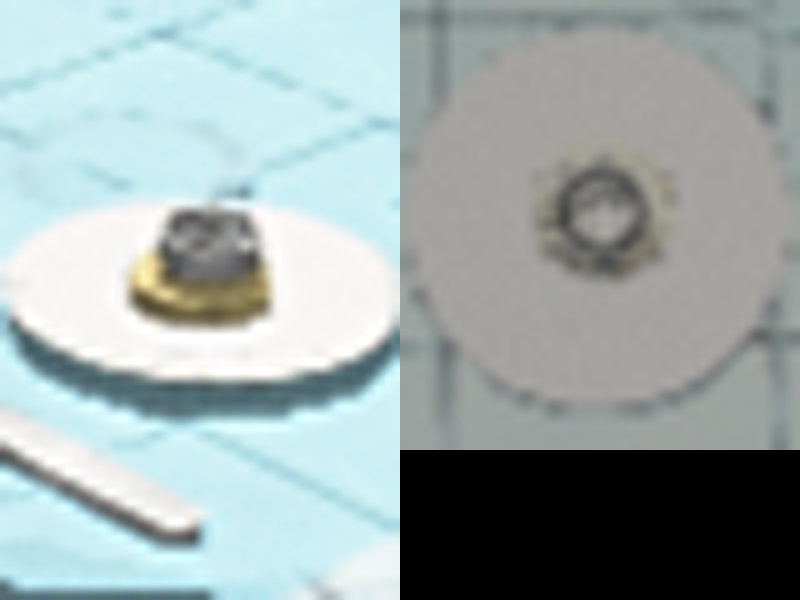

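The bearing sits flat on the gear: side crop (211,245) over the gear (199,285), top crop (603,212) over (605,211). I'll put a number on the offset and check the others.

```bash
python3 - <<'E'
from h import *
f=grab_frame('side');g=grab_frame('top')
# top view: gear = yellowish or dark inside dish; bearing = dark ring
def sub(q,b): u0,v0,u1,v1=b; return cv2.resize(q['pixels'][v0:v1,u0:u1],None,fx=8,fy=8,interpolation=cv2.INTER_CUBIC).astype(float)
def px(i,o): return (i+.5)/8-.5+o
b=(246,213,270,240);p=sub(g,b);L=p.mean(-1);c=p[...,0]-p[...,2]
med=np.median(L[:20]);medc=np.median(c[:20])
for n,m in(('bear',L<.72*med),('gear+bear',(L<.8*med)|(c>medc+12))):
    cs,_=cv2.findContours(m.astype(np.uint8),cv2.RETR_EXTERNAL,2);k=max(cs,key=cv2.contourArea);(x,y),r=cv2.minEnclosingCircle(k)
    x0,y0,w,h=cv2.boundingRect(k);z=.037 if n=='bear' else .018
    print('top',n,r/8,'bb',w/8,h/8,ray(g,px(x,b[0]),px(y,b[1]),z).round(4),ray(g,px(x0+w/2,b[0]),px(y0+h/2,b[1]),z).round(4))
b=(280,197,300,215);p=sub(f,b);c=np.log((p[...,0]+5)/(p[...,2]+5));L=p.mean(-1)
for n,m in(('bear',(L<.75*np.median(L))&(c<.25)),('gear',c>.3)):
    cs,_=cv2.findContours(m.astype(np.uint8),cv2.RETR_EXTERNAL,2);k=max(cs,key=cv2.contourArea);x0,y0,w,h=cv2.boundingRect(k)
    print('side',n,'u',px(x0,b[0]),px(x0+w,b[0]),'v',px(y0,b[1]),px(y0+h,b[1]))
    e=[pix(f,(.456,.0118,z))[0] for z in(.02,.03)]
print('expected u gear/bear',e)
X=cloud(g)
u,v=256,226
for k in(-14,0,14): pass
print('spanner side');teal(f,(220,203,265,250),.004,8)
s=np.array(teal(g,(210,196,236,260),.004,8))
E
```

```text
top bear 5.7544684410095215 bb 10.375 11.25 [0.4512 0.013  0.037 ] [0.4515 0.0137 0.037 ]
top gear+bear 6.436148166656494 bb 12.25 12.0 [0.4524 0.0116 0.018 ] [0.4538 0.0125 0.018 ]
side bear u 285.1875 296.0625 v 200.4375 207.8125
side gear u 282.8125 296.3125 v 205.0625 211.6875
expected u gear/bear [np.float64(289.6576907971961), np.float64(289.7906978187365)]
spanner side
  px 256.4 215.5 n 94 mean [0.5018 0.1157] rect 498 118 [34. 79.] ext [459.  98.] [537. 133.] axis 173.9
  px 225.0 237.8 n 101 mean [0.4196 0.1188] rect 421 119 [  7. 117.] ext [363. 115.] [479. 122.] axis 180.0
  px 226.0 213.4 n 37 mean [0.5018 0.1154] rect 502 116 [14. 34.] ext [486. 105.] [517. 122.] axis 158.1Traceback (most recent call last):
  File "<stdin>", line 22, in <module>
ValueError: setting an array element with a sequence. The requested array has an inhomogeneous shape after 1 dimensions. The detected shape was (2,) + inhomogeneous part.
```

```bash
python3 - <<'E'
from h import *
f=cv2.imread('pics/t8.png')[...,::-1];g=grab_frame('top');s=grab_frame('side')
print(ray(g,225.4,204.3,.006),ray(g,225.4,256.6,.006))
p=cv2.imread('pics/t6.png')[...,::-1].astype(float)  # hand clear of spanner here
r=np.log((p[...,0]+5)/(p[...,2]+5))[195:265,219:233]
col=np.array([x.max()-np.median(x) for x in r]).round(2);print([(195+i,c) for i,c in enumerate(col) if i<15 or 50<i])
q=cv2.imread('pics/s6.png')[...,::-1];s['pixels']=q
teal(s,(240,200,297,244),.004,8)
o=np.zeros((600,800,3),np.uint8);o[:600,:300]=cv2.resize(p[200:260,212:242].astype(np.uint8),(300,600),interpolation=2);o[:500,300:]=cv2.resize(q[200:250,240:290],(500,500),interpolation=2);save('c10',{'pixels':o})
E
```

```text
[0.53279481 0.11721185 0.006     ] [0.35737247 0.11732934 0.006     ]
[(195, np.float64(0.01)), (196, np.float64(0.01)), (197, np.float64(0.01)), (198, np.float64(0.01)), (199, np.float64(0.01)), (200, np.float64(0.01)), (201, np.float64(0.01)), (202, np.float64(0.01)), (203, np.float64(0.01)), (204, np.float64(0.04)), (205, np.float64(0.08)), (206, np.float64(0.08)), (207, np.float64(0.08)), (208, np.float64(0.06)), (209, np.float64(0.05)), (246, np.float64(0.07)), (247, np.float64(0.07)), (248, np.float64(0.07)), (249, np.float64(0.08)), (250, np.float64(0.07)), (251, np.float64(0.08)), (252, np.float64(0.07)), (253, np.float64(0.08)), (254, np.float64(0.07)), (255, np.float64(0.07)), (256, np.float64(0.04)), (257, np.float64(0.01)), (258, np.float64(0.01)), (259, np.float64(0.01)), (260, np.float64(0.01)), (261, np.float64(0.01)), (262, np.float64(0.01)), (263, np.float64(0.01)), (264, np.float64(0.01))]
  px 284.6 208.4 n 418 mean [0.4788 0.0108] rect 484 14 [ 87. 134.] ext [409. -65.] [535.  66.] axis 132.8
  px 268.5 221.8 n 228 mean [0.4477 0.1156] rect 448 119 [ 35. 178.] ext [359.  98.] [537. 133.] axis 179.5
```

View pics/c10.png

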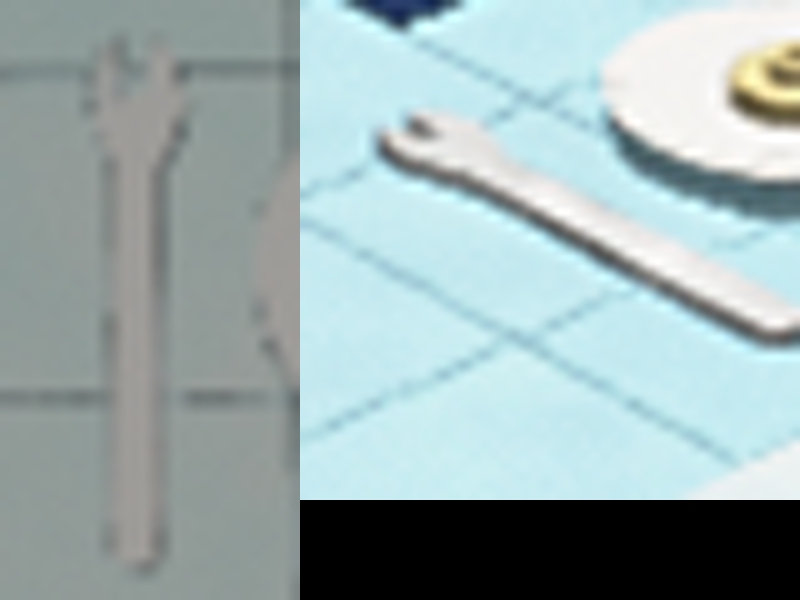

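Spanner middle is at about (0.447, 0.118), so it is 9 mm short of the dish centre in x, 107 mm beside it and along x. All of that is inside the limits, so I'm handing in.

```bash
python3 -c "
from workcell import bot
print(bot.job_done())"
```

```text
the job is handed in; nothing more can be done
None
```

I laid out the kit and handed the job in at about 30 s: the gear is roughly 2 mm off the dish centre, the bearing flat about 3 mm off the gear, the bolt midway in line with the tin, and the spanner along x, 107 mm beside the dish and about 9 mm short of level with it; by my camera measurements all of these are inside the limits, but the hand-in returned no verdict.

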